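# Hang a wire spool on its reel spindle and lock it

### The job

Put the wire spool on its reel: thread the spindle through the left cheek, the spool and the right cheek, without forcing it, until its collar sits fully home against the left cheek. Then slide the forked keeper all the way across behind the collar to lock it, and leave the other things on the bench where they are.

Things in the scene. Friction and masses are not known exactly. Their poses are not given: they have to be found in the camera images.
- reel_stand: Wire reel stand on the bench: wooden base 120 x 150 x 8 mm carrying two upright cheek plates 92 wide, 62 high, 10 thick, 80 mm apart inside, 100 mm over their outer faces. Origin under the base's centre; y runs from the right cheek to the left one, where the spindle enters and the keeper sits; x away from the robot; z up. The stand is fixed; two rest bars carry the spool.
- bore_line (a point): Point of the base's centre line at the left cheek's outer face, 45 mm above the bench: (0, 50, 45) mm in the stand's frame. Both bores are round, 11.2 mm wide, at this height. But each cheek is bolted through slotted feet and stands where it was set: its bore may lie up to 4 mm either side of x = 0, each by itself; no reading tells it, so feel the way in.
- wire_spool: Loose spool of copper wire, 0.15 to 0.31 kg: black flanges 60 mm across, 60 mm wide, on the rest bars. Origin at its centre, y along its bore. Bore 16 mm wide, flaring to 24 mm over the last 12 mm at each end, about 5 mm lower than the cheeks' bores until the spindle's nose enters and lifts it about 1.4 mm to hang on the spindle. It can slide sideways till it meets a cheek.
- spindle: Loose steel spindle, 0.12 to 0.2 kg: shaft 10 mm thick, 130 mm long, its last 2 mm chamfered to a 7.6 mm nose; then a collar 20 mm across, 4 mm thick, a neck 8 mm thick, 9 mm long, and a square grip 20 x 20 x 40 mm. Origin on its axis at the collar's face towards the shaft; x points to the nose. Lies level on the bench, axis 10 mm up, balanced near the collar.
- spindle_tip (a point): End of the spindle's nose, on the axis, 130 mm along x from the spindle's origin.
- spindle_grip (a point): Centre of the spindle's square grip, on the axis, 33 mm from the spindle's origin away from the nose.
- keeper (a joint): Slide of the forked keeper on the left cheek's outer face: 0 open, 0.022 m closed, moving along the stand's +x; it rubs with about 2 N. Its plate runs 6.3 to 10.3 mm out from the face; it closes only if the collar is within 2 mm of home. Push its upright lug: 12 mm wide, at (-46, 61.5) mm in the stand's xy when open (+-4 mm with the cheek), top 80 mm up; guides reach 60.5 mm.
- ring_clamp: Bystander, to be left alone: a wooden ring clamp 131 mm long; origin under its centre.
- marker: Bystander, to be left alone: a white and black marker pen 135 mm long; origin under its centre.
- driver_1: Bystander, to be left alone: a small screwdriver 120 mm long; origin under its centre.
- tape_roll: Bystander, to be left alone: a roll of cream tape 104 mm across; origin under its centre.
- spectacles: Bystander, to be left alone: a pair of brown spectacles 141 mm wide, arms open; origin under its centre.
- metal_snips: Bystander, to be left alone: a snips with black handles, 170 mm long; origin under its centre.
- graver_handle: Bystander, to be left alone: a red-brown graver with a pale tip, 103 mm long; origin under its centre.
- tin_box: Bystander, to be left alone: a red and yellow flat box 73 x 113 x 35 mm; origin under its centre.

How it is judged:
By the outcome, as a careful person would: the job done as asked, in the order asked, and still so for the second after the job is handed in, with the robot touching nothing.
It also fails if it takes over 72 s, if anything falls off the work surface, if the arm or the gripper's body presses on something with over 40 N, if the wrist force passes 120 N, or if a joint passes its speed limit or range.

### The arm

A 6-joint arm with a two-finger parallel gripper is mounted at the origin on a cart in front of the work surface, level with it; the furniture and walls round the work are solid. World frame = base frame: x ahead of the robot, y to its left, z up, the work surface at z = 0. Lengths are in m, angles in rad, forces in N, time in s.
With the tool pointing down it reaches from about 0.275 to 0.85 m from the base axis. Payload 5.2 kg.
Tool frame: the origin (TCP) lies at the very end of the fingers, on their centre line; the grasp point (between the pads) lies arm.pinch_z behind it (arm.pinch_z is the distance from the TCP to the grasp point, in m); z points along the fingers, y is the line along which they close (so a half turn about z gives the same grasp; the last joint's range is limited). The gripper opens to 85 mm and grips with 20 to 120 N. Pads are 22 mm wide; open, the fingers measure 114 mm over their backs; the gripper's body (76 mm by 85 mm) begins 54 mm behind the grasp point. The pads swing forward as they close: fully open they stand 13 mm farther back than shut.
Start: joints at [0.91, 0.259, 1.535, -0, 1.348, -0.203], TCP at [0.243, 0.493, 0.231] pointing down, gripper open.
Joint ranges: [-3.14, 3.14], [-0.91, 2.08], [0.19, 2.58], [-1.22, 4.36], [0.22, 2.71], [-3.12, 3.12]. Speed limits (rad/s): [2.57, 2.57, 3.14, 3.14, 3.14, 3.14].

### API

Orientations are given as [roll, pitch, yaw] about the fixed x, y, z axes, in that order (R = Rz(yaw) Ry(pitch) Rx(roll)).
In Python, from cell import arm gives the robot as it stands.
- The arm moves only by the tool send_rows, never from a script. Its argument "increments" is a list of rows, each an object with "linear": the shift along the tool's x, y, z in units of 40 mm (1.0 is 40 mm), a list of three; "twist": the turn, a rotation vector about the tool's x, y, z in units of 5 degrees (1.0 is 5 degrees), a list of three; "gripper": the opening, from -1 (shut) to 1 (fully open). A call has 1 to 12 rows; each row shifts and turns the commanded pose from where the row before left it, along the tool's axes as they then stand; what a row does not reach is not made up. A row lasts 1/12 s, in which the tool goes at most 41.7 mm and 7.16 degrees, less where a joint would pass 70% of its speed; a pose out of reach is approached as far as the arm can. A call is refused whole if a number of a shift passes 1 or a number of a turn 1, either way. A call with a gripper value outside its range is refused whole. The fingers move at their own pace and stop on an object; the grip force is fixed at half the most. Time passes only in rows, so rows that do not move let the fingers close. It gives the time, the measured TCP pose, the force, the opening and the grip force at its end, in the units of the state.
- arm.sense(): the state, without advancing time (a new reading comes with each control period).
- arm.get_image(name): name is "scene" or "side" or "wrist"; returns a dict with "image" (480x640x3 uint8, blue, green, red), "mtx" (3x3 intrinsics, pixels), "rvec" (rotation vector, rad) and "tvec" (3), from world to camera coordinates, as OpenCV has them. Camera axes: x right, y down, z forward; pixel columns grow to the right and rows downward; lengths in m; the calibration is good to about 2 mm. A picture is of the moment at which its call begins. There is no depth.
- arm.close_job(): hands the job in; it is judged then, once.
The state is a dict: "time_s": time; "joint_pos": joint angles; "qvel": joint speeds; "effort": joint torques, N m; "tcp_pos": TCP position; "eef_rot": TCP orientation; "force": force on the tool from outside, world axes, zero at the start; "torque": the same for the moment, N m; "opening": finger opening in m; "grip_force": force on a finger pad.
Only numpy, scipy, OpenCV 4.12 (cv2) and the standard library are available. Lean on these libraries where they do the work, as an engineer would, in place of code of your own. Each camera call takes 0.05 s, during which the arm holds its last target. There are 200 camera calls.

## Working session

There is one attempt and no reset: what is moved stays moved. The work goes in short steps, Python scripts to look and compute and a tool call to move; the robot and the scene stay as the last step left them, time stands still between calls to the robot, and variables do not carry over. Pictures are saved under pics/ and viewed, at most 10 in all, crops included, and the job is handed in when it is done.

Besides the shell and the picture viewer there is one more tool, called after "Emit:" as name(argument=value, ...) on one line, values as JSON. send_rows: Moves the arm, as the interface text tells. Its arguments: {"type":"object","properties":{"increments":{"type":"array"}},"required":["increments"]}

```bash
mkdir -p pics; ls; cat > h.py <<'E'
import numpy as np, cv2
from cell import arm
def ray(c,u,v):
    R=cv2.Rodrigues(np.array(c["rvec"],float))[0]; t=np.array(c["tvec"],float).ravel()
    n=cv2.undistortPoints(np.array([[[u,v]]],float),np.array(c["mtx"]),None)[0,0]
    return -R.T@t, R.T@np.array([n[0],n[1],1])
def onz(c,u,v,z):
    o,d=ray(c,u,v); return o+d*(z-o[2])/d[2]
def two(c1,p1,c2,p2):
    o1,d1=ray(c1,*p1);o2,d2=ray(c2,*p2)
    s=np.linalg.lstsq(np.c_[d1,-d2],o2-o1,rcond=None)[0]
    a,b=o1+s[0]*d1,o2+s[1]*d2; return (a+b)/2,np.linalg.norm(a-b)
def proj(c,P):
    return cv2.projectPoints(np.array(P,float).reshape(-1,3),np.array(c["rvec"],float),np.array(c["tvec"],float),np.array(c["mtx"]),None)[0][:,0]
E
python3 - <<'E'
from h import *
import pickle
print(arm.sense(),arm.pinch_z)
for n in ("scene","side","wrist"):
    c=arm.get_image(n); pickle.dump(c,open(f"{n}0.pkl","wb")); cv2.imwrite(f"pics/{n}0.png",c["image"])
    print(n,ray(c,320,240))
E
```

```text
pics
{'time_s': 0.0, 'joint_pos': array([ 9.10248552e-01,  2.59325109e-01,  1.53608924e+00, -2.40353824e-05,
        1.34798324e+00, -2.02817494e-01]), 'qvel': array([ 4.23046501e-04, -9.67005493e-05, -2.56285657e-03,  2.75387255e-06,
       -6.05430590e-04,  2.06284622e-03]), 'effort': array([ 7.14137332e-04, -4.46010089e+01, -2.90579885e+01,  2.79455912e-05,
        1.13714347e-02,  1.66445562e-05]), 'tcp_pos': array([0.2427179 , 0.49296008, 0.23048184]), 'eef_rot': array([-3.13982000e+00, -3.40615773e-04,  2.68386740e+00]), 'force': array([-0.38122361, -0.64903211,  0.11698653]), 'torque': array([ 0.03944952, -0.00372179,  0.03140458]), 'grip_force': 0.0, 'opening': 0.08572992820266077} 0.0187
scene (array([-0.28615505, -0.44130805,  0.81693774]), array([ 0.7035058 ,  0.34140683, -0.6237221 ]))
side (array([0.40189729, 0.84491033, 0.57646886]), array([ 0.17975221, -0.84932861, -0.49636444]))
wrist (array([0.1774731, 0.5256099, 0.3734487]), array([ 0.26870954, -0.13290156, -0.95413863]))
```

View pics/scene0.png

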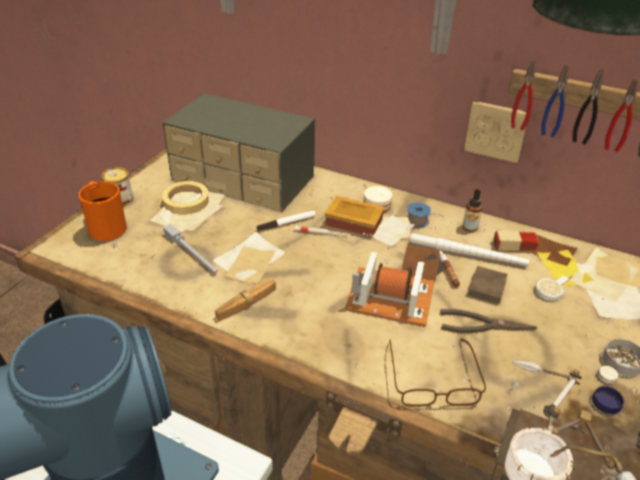

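View pics/side0.png

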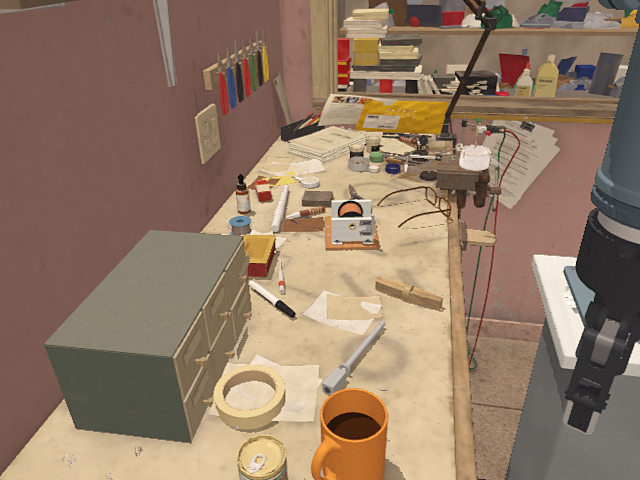

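The scene view shows the spindle from about (168,232) to its nose at (215,272), with the stand at (390,290). In the side view the spindle's grip is at (337,380), its nose at (383,325), and the stand at (352,225). I'll enlarge these areas.

```bash
python3 - <<'E'
from h import *
import pickle
s=pickle.load(open("scene0.pkl","rb"));d=pickle.load(open("side0.pkl","rb"))
def cr(c,x,y,w,h): return cv2.resize(c["image"][y:y+h,x:x+w],(400,300),interpolation=cv2.INTER_CUBIC)
im=np.vstack([np.hstack([cr(s,150,215,80,60),cr(s,340,225,120,90)+0]),np.hstack([cr(d,300,310,100,75),cr(d,312,190,80,60)])])
cv2.imwrite("pics/crop0.png",im)
for (u,v) in [(168,232),(215,272)]: print(onz(s,u,v,.01))
for (u,v) in [(337,380),(383,325)]: print(onz(d,u,v,.01))
print(onz(s,392,300,0),onz(d,352,246,0))
E
```

```text
[0.4978074  0.29590841 0.01      ]
[0.43857635 0.1364075  0.01      ]
[0.49916457 0.28839307 0.01      ]
[0.44270584 0.14758405 0.01      ]
[ 0.53711846 -0.1950509   0.        ] [ 0.53541921 -0.12624596  0.        ]
```

View pics/crop0.png

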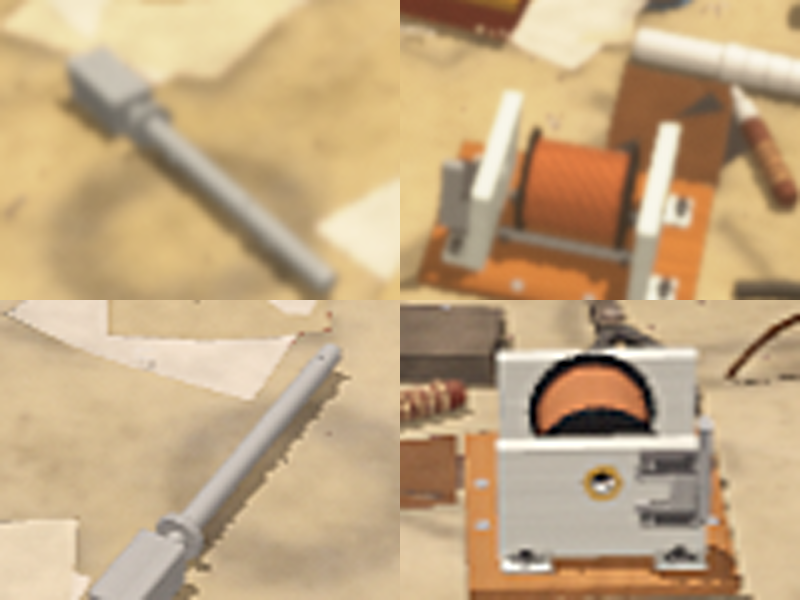

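The crops show the spindle with its grip to the upper left and its nose toward the stand. The left cheek's bore is near side pixel (352.4,226.8). Next I'll move to a wrist view behind the spindle.

Emit:
send_rows(increments=[{"linear": [-0.9, -0.03, 0], "twist": [0, 0, 0], "gripper": 1}, {"linear": [-0.9, -0.03, 0], "twist": [0, 0, 0], "gripper": 1}, {"linear": [-0.9, -0.03, 0], "twist": [0, 0, 0], "gripper": 1}, {"linear": [-0.9, -0.03, 0], "twist": [0, 0, 0], "gripper": 1}, {"linear": [-0.9, -0.03, 0], "twist": [0, 0, 0], "gripper": 1}, {"linear": [-0.9, -0.03, 0], "twist": [0, 0, 0], "gripper": 1}, {"linear": [-0.9, -0.03, 0], "twist": [0, 0, 0], "gripper": 1}, {"linear": [-0.9, -0.03, 0], "twist": [0, 0, 0], "gripper": 1}, {"linear": [0, 0, 0], "twist": [0, 0, 1], "gripper": 1}, {"linear": [0, 0, 0], "twist": [0, 0, 1], "gripper": 1}, {"linear": [0, 0, 0], "twist": [0, 0, 1], "gripper": 1}, {"linear": [0, 0, 0], "twist": [0, 0, 1], "gripper": 1}])

```text
time_s: 1.15
tcp_pos: [0.4973, 0.357, 0.2307]
eef_rot: [-3.14, -0.0, 2.329]
force: [-0.0, -0.6, 0.2]
opening: 0.0854
grip_force: 0.0
```

Emit:
send_rows(increments=[{"linear": [0, 0, 0], "twist": [0, 0, 1], "gripper": 1}, {"linear": [0, 0, 0], "twist": [0, 0, 1], "gripper": 1}, {"linear": [0, 0, 0], "twist": [0, 0, 1], "gripper": 1}, {"linear": [0, 0, 0], "twist": [0, 0, 1], "gripper": 1}, {"linear": [0, 0, 0], "twist": [0, 0, 1], "gripper": 1}, {"linear": [0, 0, 0], "twist": [0, 0, 1], "gripper": 1}, {"linear": [0, 0, 0], "twist": [0, 0, 1], "gripper": 1}, {"linear": [0, 0, 0], "twist": [0, 0, 1], "gripper": 1}, {"linear": [0, 0, 0], "twist": [0, 0, 1], "gripper": 1}, {"linear": [0, 0, 0], "twist": [0, 0, 1], "gripper": 1}, {"linear": [0, 0, 0], "twist": [0, 0, 1], "gripper": 1}, {"linear": [0, 0, 0], "twist": [0, 0, 1], "gripper": 1}])

```text
time_s: 2.15
tcp_pos: [0.4969, 0.3574, 0.2308]
eef_rot: [-3.141, 0.001, 1.283]
force: [0.8, 0.8, -0.5]
opening: 0.0853
grip_force: 0.0
```

```bash
python3 - <<'E'
from h import *
import pickle
s=arm.sense(); print(s['tcp_pos'],s['eef_rot'],s['joint_pos'],s['time_s'])
c=arm.get_image("wrist"); pickle.dump(c,open("wrist1.pkl","wb")); cv2.imwrite("pics/wrist1.png",c["image"])
E
```

```text
[0.49692859 0.35737919 0.23081362] [-3.14084488e+00  6.42018500e-04  1.28320135e+00] [4.41447222e-01 3.71168667e-01 1.37771767e+00 1.96138973e-05
 1.39369170e+00 7.29038970e-01] 2.15
```

View pics/wrist1.png

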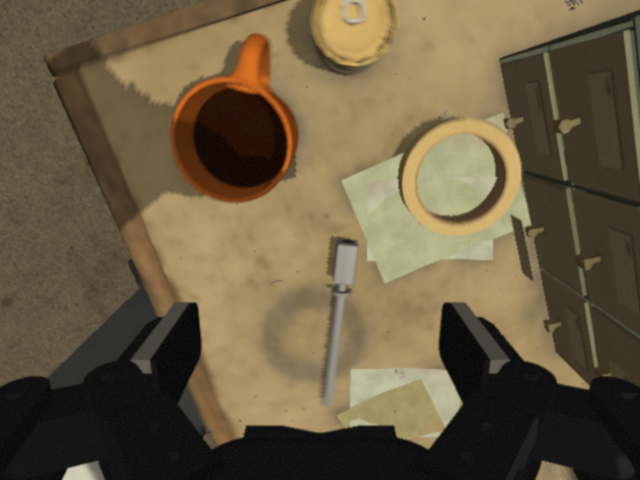

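The wrist view shows the spindle's grip at about (345,262), its collar at (341,290) and its nose at (329,403). I'll mask it to measure the axis.

```bash
python3 - <<'E'
from h import *
import pickle
c=pickle.load(open("wrist1.pkl","rb"))
hsv=cv2.cvtColor(c["image"],cv2.COLOR_BGR2HSV)
m=((hsv[...,1]<50)&(hsv[...,2]>70)).astype(np.uint8); k=np.zeros_like(m);k[232:412,315:365]=1; m*=k
n,l,st,ce=cv2.connectedComponentsWithStats(m); i=1+np.argmax(st[1:,4]); m=(l==i).astype(np.uint8); print(st[i])
for r in range(232,412,6):
    x=np.where(m[r])[0]; 
    if len(x): print(r,x.min(),x.max(),end=' | ')
P=np.array([onz(c,np.where(m[r])[0].mean(),r,.015)[:2] for r in range(300,400)])
vx,vy,x0,y0=cv2.fitLine(P.astype(np.float32),cv2.DIST_HUBER,0,.01,.01).ravel()
print("\ndir",vx,vy,np.degrees(np.arctan2(vy,vx)),x0,y0)
for u,v in [(328.5,404),(341,291)]: print(onz(c,u,v,.012))
Q=np.array([onz(c,np.where(m[r])[0].mean(),r,.02)[:2] for r in range(248,278)]); print(Q[[0,-1]],Q.mean(0))
E
```

```text
[ 324  243   34  163 1929]
244 337 355 | 250 336 357 | 256 335 356 | 262 335 355 | 268 334 354 | 274 333 353 | 280 334 353 | 286 336 345 | 292 333 349 | 298 336 344 | 304 335 344 | 310 334 343 | 316 334 342 | 322 333 341 | 328 332 340 | 334 332 339 | 340 331 338 | 346 330 338 | 352 330 337 | 358 329 337 | 364 328 336 | 370 327 335 | 376 326 334 | 382 326 332 | 388 325 332 | 394 325 331 | 400 325 330 | 
dir 0.38082048 0.924649 67.61548 0.46516696 0.20386554
[0.44195296 0.14083972 0.012     ]
[0.48984092 0.26274976 0.012     ]
[[0.50686378 0.30632804]
 [0.49654587 0.27948947]] [0.50162147 0.29303769]
```

Emit:
send_rows(increments=[{"linear": [0, 0, 0], "twist": [0, 0, 0.6], "gripper": 0.3}, {"linear": [0, 0, 0], "twist": [0, 0, 0.58], "gripper": 0.1}, {"linear": [-0.246, 0.124, 0.7], "twist": [0, 0, 0], "gripper": 0}, {"linear": [-0.246, 0.124, 0.7], "twist": [0, 0, 0], "gripper": 0}, {"linear": [-0.246, 0.124, 0.7], "twist": [0, 0, 0], "gripper": 0}, {"linear": [-0.246, 0.124, 0.7], "twist": [0, 0, 0], "gripper": 0}, {"linear": [-0.246, 0.124, 0.7], "twist": [0, 0, 0], "gripper": 0}, {"linear": [-0.246, 0.124, 0.7], "twist": [0, 0, 0], "gripper": 0}, {"linear": [0, 0, 0.4], "twist": [0, 0, 0], "gripper": 0}, {"linear": [0, 0, 0.4], "twist": [0, 0, 0], "gripper": 0}, {"linear": [0, 0, 0.3], "twist": [0, 0, 0], "gripper": 0}, {"linear": [0, 0, 0.2], "twist": [0, 0, 0], "gripper": 0}])

```text
time_s: 3.2
tcp_pos: [0.5016, 0.2911, 0.0095]
eef_rot: [-3.14, 0.002, 1.186]
force: [0.0, -0.6, 0.8]
opening: 0.0425
grip_force: 0.0
```

Emit:
send_rows(increments=[{"linear": [0, 0, 0.1], "twist": [0, 0, 0], "gripper": 0}, {"linear": [0, 0, 0.08], "twist": [0, 0, 0], "gripper": 0}, {"linear": [0, 0, 0], "twist": [0, 0, 0], "gripper": -0.5}, {"linear": [0, 0, 0], "twist": [0, 0, 0], "gripper": -1}, {"linear": [0, 0, 0], "twist": [0, 0, 0], "gripper": -1}, {"linear": [0, 0, 0], "twist": [0, 0, 0], "gripper": -1}, {"linear": [0, 0, 0], "twist": [0, 0, 0], "gripper": -1}, {"linear": [0, 0, 0], "twist": [0, 0, 0], "gripper": -1}, {"linear": [0, 0, 0], "twist": [0, 0, 0], "gripper": -1}])

```text
time_s: 3.95
tcp_pos: [0.503, 0.2919, 0.0049]
eef_rot: [3.141, -0.001, 1.185]
force: [-0.4, -0.0, 4.9]
opening: 0.0185
grip_force: 60.6
```

Emit:
send_rows(increments=[{"linear": [0, 0, -0.2], "twist": [0, 0, 0], "gripper": -1}, {"linear": [0, 0, -0.4], "twist": [0, 0, 0], "gripper": -1}, {"linear": [0, 0, -0.6], "twist": [0, 0, 0], "gripper": -1}, {"linear": [0, 0, -0.6], "twist": [0, 0, 0], "gripper": -1}, {"linear": [0, 0, -0.6], "twist": [0, 0, 0], "gripper": -1}, {"linear": [0, 0, -0.4], "twist": [0, 0, -0.9], "gripper": -1}, {"linear": [0, 0, -0.2], "twist": [0, 0, -0.9], "gripper": -1}, {"linear": [0, 0, 0], "twist": [0, 0, -0.9], "gripper": -1}, {"linear": [0, 0, 0], "twist": [0, 0, -0.9], "gripper": -1}, {"linear": [0, 0, 0], "twist": [0, 0, -0.82], "gripper": -1}, {"linear": [0, 0, 0], "twist": [0, 0, 0], "gripper": -1}])

```text
time_s: 4.87
tcp_pos: [0.502, 0.2913, 0.1241]
eef_rot: [-3.141, 0.0, 1.573]
force: [-0.3, -0.3, -1.3]
opening: 0.0183
grip_force: 59.8
```

```bash
python3 - <<'E'
from h import *
import pickle
st=arm.sense(); print(st['tcp_pos'],st['eef_rot'],st['opening'],st['force'])
s=pickle.load(open("scene0.pkl","rb"));d=pickle.load(open("side0.pkl","rb"))
def cr(c,x,y,w,h,W,H): return cv2.resize(c["image"][y:y+h,x:x+w],(W,H),interpolation=cv2.INTER_CUBIC)
n=arm.get_image("side"); pickle.dump(n,open("side1.pkl","wb"))
m=arm.get_image("scene"); pickle.dump(m,open("scene1.pkl","wb"))
im=np.hstack([cr(s,340,240,100,90,400,360),cr(d,320,192,64,58,400,360)])
im2=np.hstack([cr(m,200,180,160,96,400,240),cr(n,240,150,200,120,400,240)])
cv2.imwrite("pics/c1.png",np.vstack([im,im2]))
E
```

```text
[0.50199769 0.29133129 0.12410369] [-3.14072256e+00  4.01902283e-04  1.57270487e+00] 0.018348901576112003 [-0.28622951 -0.28154009 -1.32374472]
```

View pics/c1.png

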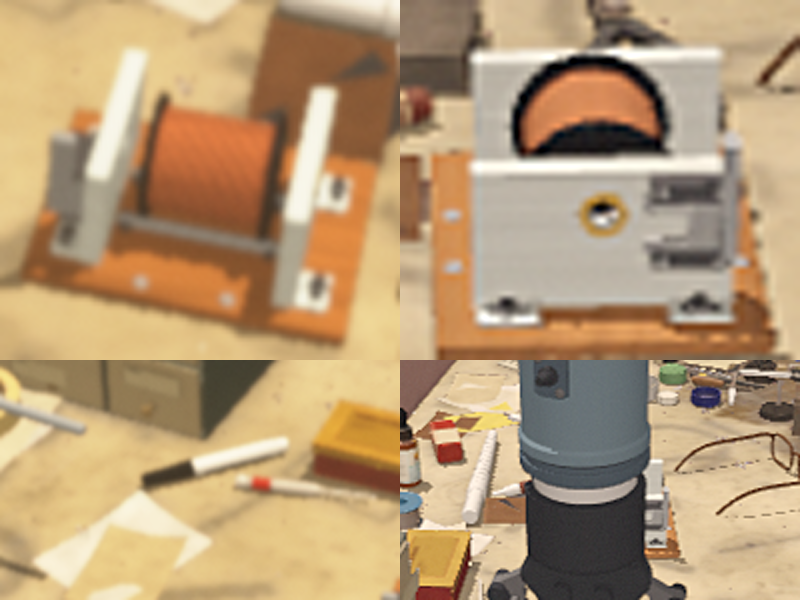

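The crops show the stand: bore at side (352.5,226.3), left cheek's top outer edge from (331.7,219.7) to (371.5,219.7), both cheek tops in the scene view. The arm now hides the stand from the side camera. I'll compute positions from these points.

```bash
python3 - <<'E'
from h import *
import pickle
s=pickle.load(open("scene0.pkl","rb"));d=pickle.load(open("side0.pkl","rb"))
D=lambda x,y:(320+(x-400)/6.25,192+y/6.207); S=lambda x,y:(340+x/4,240+y/4)
f=lambda n,c,p,z:print(n,np.round(p,1),np.round(onz(c,*p,z)*1000,1))
for z in (.062,.07):
  f("L top outer +x",d,D(473,172),z);f("L top outer -x",d,D(722,172),z)
  f("R top +x in",d,D(473,60),z);f("R top -x in",d,D(720,60),z)
  f("S L far mid",s,S(136,50),z);f("S L near mid",s,S(97,178),z)
  f("S R far mid",s,S(324,89),z);f("S R near mid",s,S(291,219),z)
f("bore",d,D(603,213),.045)
for n,p in dict(bl=(437,345),br=(775,350),tl=(433,155)).items(): f("base "+n,d,D(*p),.008)
for n,p in dict(nearL=(22,280),nearR=(345,342),farR=(380,160)).items(): f("Sbase "+n,s,S(*p),.006)
# wire/spool
E
```

```text
L top outer +x [331.7 219.7] [ 580.4 -126.2   62. ]
L top outer -x [371.5 219.7] [ 495.3 -139.3   62. ]
R top +x in [331.7 201.7] [ 596.2 -215.4   62. ]
R top -x in [371.2 201.7] [ 505.8 -228.9   62. ]
S L far mid [374.  252.5] [ 579.5 -136.    62. ]
S L near mid [364.2 284.5] [ 488.5 -155.2   62. ]
S R far mid [421.  262.2] [ 594.3 -224.7   62. ]
S R near mid [412.8 294.8] [ 504.  -241.2   62. ]
L top outer +x [331.7 219.7] [ 577.6 -111.1   70. ]
L top outer -x [371.5 219.7] [ 493.8 -124.    70. ]
R top +x in [331.7 201.7] [ 593.2 -198.9   70. ]
R top -x in [371.2 201.7] [ 504.2 -212.2   70. ]
S L far mid [374.  252.5] [ 570.3 -139.2   70. ]
S L near mid [364.2 284.5] [ 480.3 -158.3   70. ]
S R far mid [421.  262.2] [ 584.9 -227.    70. ]
S R near mid [412.8 294.8] [ 495.6 -243.3   70. ]
bore [352.5 226.3] [ 535.9 -134.5   45. ]
base bl [325.9 247.6] [588.6 -97.2   8. ]
base br [380.  248.4] [ 472.5 -112.1    8. ]
base tl [325.3 217. ] [ 616.9 -239.9    8. ]
Sbase nearL [345.5 310. ] [ 466.7 -131.     6. ]
Sbase nearR [426.2 325.5] [ 498.8 -274.9    6. ]
Sbase farR [435. 280.] [ 622.  -250.4    6. ]
```

Emit:
send_rows(increments=[{"linear": [-0.5, 0.09, -0.25], "twist": [0, 0, 0], "gripper": -1}, {"linear": [-0.95, 0.09, -0.25], "twist": [0, 0, 0], "gripper": -1}, {"linear": [-1, 0.09, -0.25], "twist": [0, 0, 0], "gripper": -1}, {"linear": [-1, 0.09, -0.25], "twist": [0, 0, 0], "gripper": -1}, {"linear": [-1, 0.09, -0.25], "twist": [0, 0, 0], "gripper": -1}, {"linear": [-1, 0.09, -0.25], "twist": [0, 0, 0], "gripper": -1}, {"linear": [-1, 0.09, -0.25], "twist": [0, 0, 0], "gripper": -1}, {"linear": [-1, 0.09, -0.25], "twist": [0, 0, 0], "gripper": -1}, {"linear": [-1, 0.09, -0.25], "twist": [0, 0, 0], "gripper": -1}, {"linear": [-1, 0.09, -0.25], "twist": [0, 0, 0], "gripper": -1}, {"linear": [-1, 0.09, -0.2], "twist": [0, 0, 0], "gripper": -1}, {"linear": [-0.95, 0.09, 0], "twist": [0, 0, 0], "gripper": -1}])

```text
time_s: 5.97
tcp_pos: [0.5459, -0.1671, 0.2341]
eef_rot: [3.139, 0.002, 1.568]
force: [1.0, 0.3, -1.2]
opening: 0.0186
grip_force: 59.8
```

Emit:
send_rows(increments=[{"linear": [-0.6, 0, 0], "twist": [0, 0, -0.7], "gripper": -1}, {"linear": [0, 0, 0], "twist": [0, 0, -0.7], "gripper": -1}, {"linear": [0, 0, 0], "twist": [0, 0, -0.7], "gripper": -1}, {"linear": [0, 0, 0], "twist": [0, 0, 0], "gripper": -1}, {"linear": [0, 0, 0], "twist": [0, 0, 0], "gripper": -1}])

```text
time_s: 6.38
tcp_pos: [0.5452, -0.1884, 0.2319]
eef_rot: [-3.141, -0.001, 1.75]
force: [0.2, -0.1, -1.8]
opening: 0.0185
grip_force: 59.8
```

```bash
python3 - <<'E'
from h import *
import pickle
st=arm.sense(); print(st['tcp_pos'],st['eef_rot'],st['opening'],st['force'],st['joint_pos'])
for n in ("wrist","scene"):
  c=arm.get_image(n); pickle.dump(c,open(n+"2.pkl","wb"))
  if n=="wrist": cv2.imwrite("pics/wrist2.png",c["image"])
E
```

```text
[ 0.54518945 -0.1884137   0.23187723] [-3.14104162e+00 -5.27716771e-04  1.75016114e+00] 0.018478364197068452 [ 0.20920102 -0.14826551 -1.84930947] [-5.26057352e-01  3.06849324e-01  1.46752002e+00  4.54357010e-05
  1.36798498e+00 -7.05431482e-01]
```

View pics/wrist2.png

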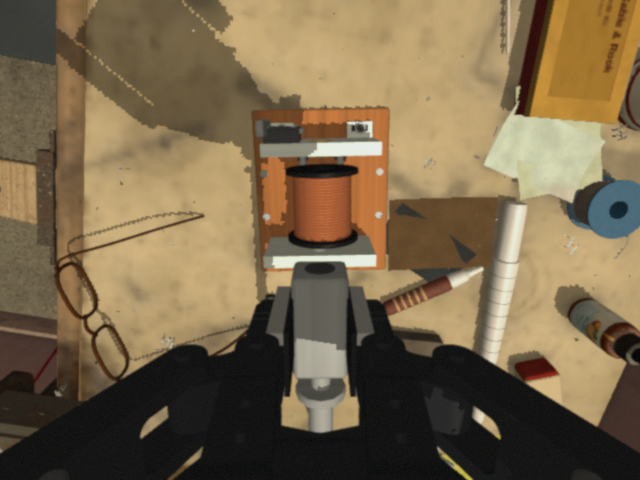

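The wrist view shows the stand almost square to the tool. Base corners are about (252,108), (389,107), (388,269) and (263,270), with the left cheek's top at (258–383, 142–156) and the right cheek's top near rows 237–262. The spindle's grip is held in the fingers. I'll extract the edges.

```bash
python3 - <<'E'
from h import *
import pickle
c=pickle.load(open("wrist2.pkl","rb")); im=c["image"]
hsv=cv2.cvtColor(im,cv2.COLOR_BGR2HSV)
w=((hsv[...,1]<45)&(hsv[...,2]>140))
for r in list(range(138,158,2))+list(range(234,270,3)):
    x=np.where(w[r,240:400])[0]+240
    if len(x): print(r,x.min(),x.max(),len(x),end=' | ')
print()
# profiles for subpixel inspection
g=cv2.cvtColor(im,cv2.COLOR_BGR2GRAY)
print(g[148,250:266],g[148,376:390]); 
for r in (242,248): print(r,g[r,258:280],g[r,362:384])
print(g[130:162,300],g[130:162,372]); print(g[228:272,275],g[228:272,368])
o=((hsv[...,0]<16)&(hsv[...,1]>120)&(hsv[...,2]>90))
for r in (115,125,165,180,200,220): x=np.where(o[r,240:400])[0]+240; print(r,x.min(),x.max(),end=' | ')
for q in (270,320,385): y=np.where(o[90:280,q])[0]+90; print(q,y.min(),y.max(),end=' | ')
E
```

```text
142 317 381 65 | 144 305 381 74 | 146 261 381 121 | 148 261 381 121 | 150 261 381 121 | 152 265 380 106 | 154 264 380 98 | 156 308 341 23 | 255 300 375 76 | 258 267 375 109 | 261 265 375 111 | 264 265 375 61 | 267 275 284 10 | 
[103 103  97  87  72  67  66  66  71  95 127 140 141 142 141 140] [236 235 235 235 232 216 168 137 129 128 126 121 138 164]
242 [ 90  82  75  72  76  76  77  82  87  83  85  92  99 100  99 100 101 101
 100 100  99  99] [ 98 100 101  98 100  99 101 101 109 125 132 134 136 139 138 137 137 136
 137 133 134 132]
248 [ 90  88  76  73  74  76  83 103 109 104  99 100 101  98  99 100 101 101
  99 100  98  99] [ 99  98  98  98  99  99  98  99  99  98 103 117 133 138 140 138 136 136
 135 133 132 132]
[ 98  96  90  79  60  54  51  51  47  54  69  84  98 121 135 142 142 142
 143 143 138 139 138 138 138 135 124 100  85  83  86  89] [170 170 172 177 179 180 172 143 110 100 108 158 219 233 235 234 235 236
 236 235 235 235 235 234 227 188 145 133 132 132 130 131]
[ 73  76  72  73  74  73  75  73  77  89  96  98 100  99 101  99  99  98
  98  99 101  98  99  99  98  97  99 120 175 222 232 233 232 232 234 234
 231 222 217 214 172 142 140 155] [133 134 135 133 135 135 131 125 116 107 102  99 100 100 101  99  97  99
 100  99  98  97  96  97  96 100 143 217 232 234 234 235 234 234 235 235
 234 228 198 153 132 136 150 153]
115 252 388 | 125 253 388 | 165 255 387 | 180 256 387 | 200 257 386 | 220 259 392 | 270 110 270 | 320 109 241 | 385 108 262 |
```

```bash
python3 - <<'E'
from h import *
import pickle
c=pickle.load(open("wrist2.pkl","rb")); im=c["image"]
g=cv2.cvtColor(im,cv2.COLOR_BGR2GRAY)
print(g[259,258:272],g[262,258:272],g[259,370:382],g[262,370:382])
P={k:onz(c,*p,.062)[:2]*1000 for k,p in dict(L_near=(259.3,149.4),L_far=(382,148),R_near=(264.3,262),R_far=(375.8,260)).items()}
for k in P: print(k,P[k])
for a in "LR":
    d=P[a+"_far"]-P[a+"_near"]; print(a,(P[a+"_far"]+P[a+"_near"])/2,np.linalg.norm(d),np.degrees(np.arctan2(d[1],d[0])))
B={k:onz(c,*p,.008)[:2]*1000 for k,p in dict(LN=(252,110),LF=(388.8,107.5),RN=(262.5,270.5),RF=(387,269)).items()}
for k in B: print(k,B[k])
print("centre",sum(B.values())/4)
for a,b in (("LN","LF"),("RN","RF"),("RN","LN"),("RF","LF")):
    d=B[b]-B[a]; print(a,b,np.linalg.norm(d),np.degrees(np.arctan2(d[1],d[0])))
E
```

```text
[ 89  92  87  75  87 113 131 138 137 139 138 138 139 140] [ 89  92  88  79  81 105 129 136 139 138 138 139 139 147] [234 235 234 235 234 225 182 146 136 134 135 133] [234 234 235 234 232 216 175 143 136 134 134 132]
L_near [ 491.59742751 -150.78032343]
L_far [ 582.65086494 -133.2460815 ]
R_near [ 508.00910032 -239.9496865 ]
R_far [ 597.53312985 -221.97230072]
L [ 537.12414623 -142.01320246] 92.7263614498881 10.900068925309359
R [ 552.77111508 -230.96099361] 91.31121652502699 11.354590352919772
LN [ 473.87458985 -124.63162996]
LF [ 589.61077307 -101.593648  ]
RN [ 503.39717395 -270.19841103]
RF [ 621.51324454 -247.23748673]
centre [ 547.09894535 -185.91529393]
LN LF 118.00683335398605 11.257916235661702
RN RF 120.327096598502 11.000694576569336
RN LN 148.53036970018198 101.46472730367695
RF LF 149.0969330512818 102.35518545000976
```

Emit:
send_rows(increments=[{"linear": [0.5, 0, 0], "twist": [0, 0, 0], "gripper": -1}, {"linear": [0.9, 0.01, 0], "twist": [0, 0, 0], "gripper": -1}, {"linear": [0.9, 0.01, 0], "twist": [0, 0, 0], "gripper": -1}, {"linear": [0.9, 0.01, 0], "twist": [0, 0, 0], "gripper": -1}, {"linear": [0.9, 0.01, 0], "twist": [0, 0, 0], "gripper": -1}, {"linear": [0.9, 0.01, 0], "twist": [0, 0, 0], "gripper": -1}, {"linear": [0.88, 0.006, 0], "twist": [0, 0, 0.11], "gripper": -1}, {"linear": [0, 0, 0.8], "twist": [0, 0, 0], "gripper": -1}, {"linear": [0, 0, 0.8], "twist": [0, 0, 0], "gripper": -1}, {"linear": [0, 0, 0.8], "twist": [0, 0, 0], "gripper": -1}, {"linear": [0, 0, 0.8], "twist": [0, 0, 0], "gripper": -1}, {"linear": [0, 0, 0.6], "twist": [0, 0, 0], "gripper": -1}])

```text
time_s: 7.48
tcp_pos: [0.5037, 0.0442, 0.0781]
eef_rot: [-3.14, -0.0, 1.744]
force: [-0.3, 0.2, -2.4]
opening: 0.0183
grip_force: 59.9
```

```bash
python3 - <<'E'
from h import *
import pickle
st=arm.sense(); print(st['tcp_pos'],st['eef_rot'],st['opening'],st['force'],st['torque'])
c=arm.get_image("scene"); pickle.dump(c,open("scene3.pkl","wb"))
for p in [(216,318),(275,285)]: print("clamp",onz(c,*p,.01))
cv2.imwrite("pics/scene3.png",cv2.resize(c["image"][220:340,250:450],(800,480),interpolation=cv2.INTER_CUBIC))
t=st['tcp_pos'];y=st['eef_rot'][2];b=np.array([np.cos(y),np.sin(y),0])
T=t+[0,0,.0051]-.163*b; print("pred tip",T,proj(c,T),proj(c,T-[0,0,.005]))
E
```

```text
[0.50365348 0.04418828 0.07809404] [-3.14005106e+00 -4.20986809e-04  1.74366811e+00] 0.018261123048109132 [-0.31839749  0.17702792 -2.4347729 ] [-0.00099267  0.02865616  0.00747745]
clamp [0.3363214  0.06445315 0.01      ]
clamp [0.4609723  0.01442296 0.01      ]
pred tip [ 0.53169144 -0.11638218  0.08319404] [[354.89245712 255.12510061]] [[354.7524054 257.2050368]]
```

View pics/scene3.png

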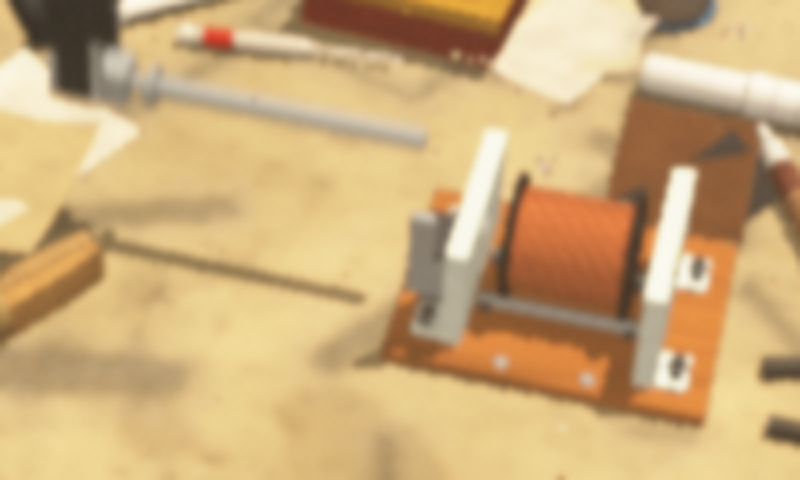

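The scene view shows the spindle level in the gripper, with its tip at (356.5,255), close to the predicted (354.9,255.1). I'll check the pitch numerically.

```bash
python3 - <<'E'
from h import *
import pickle
c=pickle.load(open("scene3.pkl","rb")); im=c["image"]
st=arm.sense();t=st['tcp_pos'];y=st['eef_rot'][2];b=np.array([np.cos(y),np.sin(y),0])
g=im.astype(int); gg=np.maximum(0,75-(g[...,2]-g[...,0]))  # greyness
for s in range(50,165,10):
    u,v=proj(c,t+[0,0,.0051]-s/1000*b)[0]; ui=int(round(u)); k=int(round(v)); col=gg[k-6:k+7,ui].astype(float)
    print(s,ui,round(v,2),"meas",round((col*np.arange(k-6,k+7)).sum()/max(col.sum(),1),2),col.astype(int))
E
```

```text
50 296 245.57 meas 242.32 [31 40 47 46 35 17  1  0  0  0  0  0  0]
60 301 246.62 meas 243.35 [24 36 45 45 33 14  0  0  0  0  0  0  0]
70 306 247.66 meas 244.37 [21 35 44 44 32 13  0  0  0  0  0  0  0]
80 311 248.71 meas 245.39 [19 34 43 43 32 12  0  0  0  0  0  0  0]
90 316 249.77 meas 246.4 [18 32 43 43 32 11  0  0  0  0  0  0  0]
100 321 250.82 meas 247.42 [18 33 42 44 31 13  0  0  0  0  0  0  0]
110 326 251.89 meas 248.42 [18 32 43 44 32 12  0  0  0  0  0  0  0]
120 332 252.95 meas 249.58 [15 30 41 44 35 17  0  0  0  0  0  0  0]
130 337 254.02 meas 250.67 [15 29 40 45 37 19  2  0  0  0  0  0  0]
140 342 255.1 meas 251.62 [14 29 41 45 36 18  0  0  0  0  0  0  0]
150 347 256.18 meas 252.55 [16 31 42 45 36 16  0  0  0  0  0  0  0]
160 353 257.26 meas 253.75 [13 28 41 45 38 22  2  0  0  0  0  0  0]
```

```bash
python3 - <<'E'
from h import *
c=arm.get_image("scene"); im=c["image"]
st=arm.sense();t=st['tcp_pos'];y=st['eef_rot'][2];b=np.array([np.cos(y),np.sin(y),0]); print(t,y,st['force'])
g=im.astype(int); gg=np.maximum(0,75-(g[...,2]-g[...,0]))
for s in (50,70,90,110,130,150,160):
    u,v=proj(c,t+[0,0,.0051]-s/1000*b)[0]; ui=int(round(u)); v+=(ui-u)*.2; k=int(round(v)); col=gg[k-6:k+7,ui].astype(float)
    print(s,ui,round(v,2),"meas",round((col*np.arange(k-6,k+7)).sum()/max(col.sum(),1),2))
E
```

```text
[0.50139081 0.0442024  0.07657752] 1.743456516350681 [-0.26946732  0.71571007 -1.54716953]
50 296 244.47 meas 246.18
70 306 246.52 meas 248.37
90 316 248.58 meas 250.36
110 327 250.84 meas 252.64
130 337 252.9 meas 254.65
150 347 254.96 meas 256.69
160 353 256.19 meas 257.9
```

Emit:
send_rows(increments=[{"linear": [0, 0, 0], "twist": [0, 0, 0], "gripper": -1}, {"linear": [0, 0, 0], "twist": [0, 0, 0], "gripper": -1}, {"linear": [0, 0, 0], "twist": [0, 0, 0], "gripper": -1}])

```text
time_s: 7.83
tcp_pos: [0.5066, 0.0432, 0.0822]
eef_rot: [3.138, 0.001, 1.744]
force: [-0.8, 0.2, -1.1]
opening: 0.0187
grip_force: 59.7
```

```bash
python3 - <<'E'
from h import *
for i in range(4):
    st=arm.sense();t=st['tcp_pos'];y=st['eef_rot'][2];b=np.array([np.cos(y),np.sin(y),0]); print(t,y,st['force'],st['qvel'].round(4),st['time_s'])
    c=arm.get_image("scene"); im=c["image"]
    g=im.astype(int); gg=np.maximum(0,75-(g[...,2]-g[...,0])); r=[]
    for s in (50,80,110,130,150):
        u,v=proj(c,t+[0,0,.0051]-s/1000*b)[0]; ui=int(round(u)); v+=(ui-u)*.2; k=int(round(v)); col=gg[k-6:k+7,ui].astype(float)
        r.append((round(v,2),round((col*np.arange(k-6,k+7)).sum()/max(col.sum(),1)-v,2)))
    print(r)
E
```

```text
[0.50662687 0.04315311 0.08221789] 1.743791326337664 [-0.75624377  0.20425303 -1.14766873] [-0.0042 -0.0029  0.0036  0.0002 -0.0043  0.0001] 7.8333
[(np.float64(240.78), np.float64(0.52)), (np.float64(243.84), np.float64(0.69)), (np.float64(246.9), np.float64(0.49)), (np.float64(249.14), np.float64(0.5)), (np.float64(251.18), np.float64(0.39))]
[0.50647843 0.04310332 0.08212417] 1.7438050000268133 [ 0.93209495  0.10321864 -0.58526627] [-0.0014  0.0017  0.0092  0.0005 -0.004   0.0001] 7.8833
[(np.float64(240.88), np.float64(0.47)), (np.float64(243.94), np.float64(0.64)), (np.float64(247.0), np.float64(0.6)), (np.float64(249.24), np.float64(0.49)), (np.float64(251.28), np.float64(0.42))]
[0.50621403 0.04309371 0.08186156] 1.7437786407440412 [ 0.25696028 -1.04800309 -1.91705838] [-0.0017  0.005   0.0075  0.0006 -0.0051 -0.0006] 7.9333
[(np.float64(241.08), np.float64(0.44)), (np.float64(244.14), np.float64(0.58)), (np.float64(247.2), np.float64(0.55)), (np.float64(249.44), np.float64(0.52)), (np.float64(251.48), np.float64(0.33))]
[0.50593007 0.04311002 0.0815912 ] 1.7437760107505151 [-0.19962974 -0.22469521 -2.14261026] [-0.0006  0.0068  0.0091  0.001  -0.0025 -0.0018] 7.9833
[(np.float64(241.29), np.float64(0.48)), (np.float64(244.35), np.float64(0.58)), (np.float64(247.41), np.float64(0.55)), (np.float64(249.65), np.float64(0.56)), (np.float64(251.7), np.float64(0.43))]
```

Emit:
send_rows(increments=[{"linear": [0, 0, 0.1], "twist": [0, 0, 0], "gripper": -1}, {"linear": [0, 0, 0.2], "twist": [0, 0, 0], "gripper": -1}, {"linear": [0, 0, 0.25], "twist": [0, 0, 0], "gripper": -1}, {"linear": [0, 0, 0.25], "twist": [0, 0, 0], "gripper": -1}, {"linear": [0, 0, 0.15], "twist": [0, 0, 0], "gripper": -1}, {"linear": [0, 0, 0.05], "twist": [0, 0, 0], "gripper": -1}, {"linear": [0, 0, 0], "twist": [0, 0, 0], "gripper": -1}, {"linear": [0, 0, 0], "twist": [0, 0, 0], "gripper": -1}, {"linear": [0, 0, 0], "twist": [0, 0, 0], "gripper": -1}, {"linear": [0, 0, 0], "twist": [0, 0, 0], "gripper": -1}, {"linear": [0, 0, 0], "twist": [0, 0, 0], "gripper": -1}, {"linear": [0, 0, 0], "twist": [0, 0, 0], "gripper": -1}])

```text
time_s: 9.03
tcp_pos: [0.5051, 0.0432, 0.0405]
eef_rot: [3.141, 0.0, 1.744]
force: [-0.4, 0.3, -1.0]
opening: 0.0184
grip_force: 59.8
```

```bash
cat >> h.py <<'E'
L=np.array([.5371,-.1420]); Rr=np.array([.5523,-.2311])
SX=np.array([np.cos(np.radians(11.3)),np.sin(np.radians(11.3))]); SY=np.array([-SX[1],SX[0]]); C=np.array([.5471,-.1859])
def rep():
    st=arm.sense();t=st['tcp_pos'];y=st['eef_rot'][2];b=np.array([np.cos(y),np.sin(y)])
    tip=t[:2]-.163*b; rot=lambda p:np.round([(p-C)@SX*1000,(p-C)@SY*1000],1)
    F=st['force']; print("t %.2f"%st['time_s'],"tcp",t.round(4),"yaw %.2f"%np.degrees(y),"tip(stand)",rot(tip),"tcp(stand)",rot(t[:2]),"z",round(t[2]*1000+5.1,1),"F stand",(F[:2]@SX).round(1),(F[:2]@SY).round(1),F[2].round(1),"T",st['torque'].round(2))
E
python3 - <<'E'
from h import *
print("bores",[(p-C)@SX*1000 for p in (L,Rr)])
for i in range(5):
    rep(); arm.get_image("side")
E
```

```text
bores [np.float64(-1.204110853219607), np.float64(-3.7575694953194283)]
t 9.03 tcp [0.5051 0.0432 0.0405] yaw 99.92 tip(stand) [-0.2 70. ] tcp(stand) [  3.8 232.9] z 45.6 F stand -0.3 0.4 -1.0 T [ 0.04 -0.07  0.01]
t 9.08 tcp [0.5051 0.0432 0.0404] yaw 99.92 tip(stand) [-0.2 70. ] tcp(stand) [  3.7 232.9] z 45.5 F stand 0.2 -0.2 -2.4 T [0.04 0.02 0.02]
t 9.13 tcp [0.505  0.0433 0.0403] yaw 99.92 tip(stand) [-0.3 70. ] tcp(stand) [  3.6 233. ] z 45.4 F stand -0.3 -0.5 -2.3 T [0.01 0.01 0.02]
t 9.18 tcp [0.505  0.0433 0.0403] yaw 99.92 tip(stand) [-0.3 70. ] tcp(stand) [  3.6 233. ] z 45.4 F stand -0.2 0.5 -2.0 T [-0.02 -0.03  0.01]
t 9.23 tcp [0.505  0.0433 0.0402] yaw 99.92 tip(stand) [-0.3 70. ] tcp(stand) [  3.6 233. ] z 45.3 F stand 1.2 -0.8 -1.0 T [-0.    0.02 -0.  ]
```

Emit:
send_rows(increments=[{"linear": [-0.05, -0.005, 0], "twist": [0, 0, 0], "gripper": -1}, {"linear": [-0.1, -0.005, 0], "twist": [0, 0, 0], "gripper": -1}, {"linear": [-0.1, 0, 0], "twist": [0, 0, 0], "gripper": -1}, {"linear": [-0.1, 0, 0], "twist": [0, 0, 0], "gripper": -1}, {"linear": [-0.05, 0, 0], "twist": [0, 0, 0], "gripper": -1}, {"linear": [-0.05, 0, 0], "twist": [0, 0, 0], "gripper": -1}, {"linear": [-0.05, 0, 0], "twist": [0, 0, 0], "gripper": -1}, {"linear": [-0.05, 0, 0], "twist": [0, 0, 0], "gripper": -1}, {"linear": [0, 0, 0], "twist": [0, 0, 0], "gripper": -1}])

```text
time_s: 10.03
tcp_pos: [0.5083, 0.0212, 0.0401]
eef_rot: [-3.141, 0.0, 1.744]
force: [0.1, -0.2, -1.2]
opening: 0.0183
grip_force: 59.8
```

```bash
python3 -c "
from h import *
rep()"
```

```text
t 10.03 tcp [0.5083 0.0212 0.0401] yaw 99.90 tip(stand) [-1.4 47.7] tcp(stand) [  2.5 210.6] z 45.2 F stand 0.1 -0.2 -1.2 T [ 0.09  0.07 -0.07]
```

Emit:
send_rows(increments=[{"linear": [-0.05, 0, 0], "twist": [0, 0, 0], "gripper": -1}, {"linear": [-0.05, 0, 0], "twist": [0, 0, 0], "gripper": -1}, {"linear": [-0.05, 0, 0], "twist": [0, 0, 0], "gripper": -1}, {"linear": [-0.05, 0, 0], "twist": [0, 0, 0], "gripper": -1}, {"linear": [0, 0, 0], "twist": [0, 0, 0], "gripper": -1}])

```text
time_s: 10.45
tcp_pos: [0.5098, 0.0133, 0.0401]
eef_rot: [3.142, 0.0, 1.744]
force: [-0.1, -0.8, -0.3]
opening: 0.0184
grip_force: 59.8
```

```bash
python3 -c "
from h import *
rep()"
```

```text
t 10.45 tcp [0.5098 0.0133 0.0401] yaw 99.91 tip(stand) [-1.5 39.7] tcp(stand) [  2.4 202.6] z 45.2 F stand -0.3 -0.8 -0.3 T [-0.02  0.04 -0.03]
```

Emit:
send_rows(increments=[{"linear": [-0.08, 0, 0], "twist": [0, 0, 0], "gripper": -1}, {"linear": [-0.1, 0, 0], "twist": [0, 0, 0], "gripper": -1}, {"linear": [-0.1, 0, 0], "twist": [0, 0, 0], "gripper": -1}, {"linear": [-0.1, 0, 0], "twist": [0, 0, 0], "gripper": -1}, {"linear": [-0.1, 0, 0], "twist": [0, 0, 0], "gripper": -1}, {"linear": [-0.1, 0, 0], "twist": [0, 0, 0], "gripper": -1}, {"linear": [-0.1, 0, 0], "twist": [0, 0, 0], "gripper": -1}, {"linear": [-0.1, 0, 0], "twist": [0, 0, 0], "gripper": -1}, {"linear": [-0.05, 0, 0], "twist": [0, 0, 0], "gripper": -1}, {"linear": [0, 0, 0], "twist": [0, 0, 0], "gripper": -1}])

```text
time_s: 11.28
tcp_pos: [0.5155, -0.0197, 0.0401]
eef_rot: [-3.142, 0.0, 1.743]
force: [-0.8, -0.8, -2.8]
opening: 0.0186
grip_force: 59.7
```

```bash
python3 -c "
from h import *
rep()"
```

```text
t 11.28 tcp [ 0.5155 -0.0197  0.0401] yaw 99.89 tip(stand) [-2.4  6.2] tcp(stand) [  1.6 169.2] z 45.2 F stand -0.9 -0.6 -2.8 T [ 0.06  0.04 -0.07]
```

Emit:
send_rows(increments=[{"linear": [-0.08, 0, 0], "twist": [0, 0, 0], "gripper": -1}, {"linear": [-0.1, 0, 0], "twist": [0, 0, 0], "gripper": -1}, {"linear": [-0.1, 0, 0], "twist": [0, 0, 0], "gripper": -1}, {"linear": [-0.1, 0, 0], "twist": [0, 0, 0], "gripper": -1}, {"linear": [-0.1, 0, 0], "twist": [0, 0, 0], "gripper": -1}, {"linear": [-0.1, 0, 0], "twist": [0, 0, 0], "gripper": -1}, {"linear": [-0.1, 0, 0], "twist": [0, 0, 0], "gripper": -1}, {"linear": [-0.1, 0, 0], "twist": [0, 0, 0], "gripper": -1}, {"linear": [-0.1, 0, 0], "twist": [0, 0, 0], "gripper": -1}, {"linear": [-0.05, 0, 0], "twist": [0, 0, 0], "gripper": -1}, {"linear": [0, 0, 0], "twist": [0, 0, 0], "gripper": -1}, {"linear": [0, 0, 0], "twist": [0, 0, 0], "gripper": -1}])

```text
time_s: 12.28
tcp_pos: [0.522, -0.0564, 0.0401]
eef_rot: [3.141, 0.001, 1.744]
force: [-0.3, -0.1, -3.1]
opening: 0.0183
grip_force: 59.6
```

```bash
python3 -c "
from h import *
rep()"
```

```text
t 12.28 tcp [ 0.522  -0.0564  0.0401] yaw 99.91 tip(stand) [ -3.2 -31.1] tcp(stand) [  0.7 131.9] z 45.2 F stand -0.3 -0.0 -3.1 T [ 0.26  0.17 -0.04]
```

Emit:
send_rows(increments=[{"linear": [-0.05, 0, 0], "twist": [0, 0, 0], "gripper": -1}, {"linear": [-0.05, 0, 0], "twist": [0, 0, 0], "gripper": -1}, {"linear": [-0.05, 0, 0], "twist": [0, 0, 0], "gripper": -1}, {"linear": [-0.05, 0, 0], "twist": [0, 0, 0], "gripper": -1}, {"linear": [-0.05, 0, 0], "twist": [0, 0, 0], "gripper": -1}, {"linear": [0, 0, 0], "twist": [0, 0, 0], "gripper": -1}])

```text
time_s: 12.78
tcp_pos: [0.5235, -0.0659, 0.04]
eef_rot: [-3.141, -0.0, 1.744]
force: [-0.5, 0.4, -3.2]
opening: 0.0185
grip_force: 59.6
```

```bash
python3 -c "
from h import *
rep()"
```

```text
t 12.78 tcp [ 0.5235 -0.0659  0.04  ] yaw 99.90 tip(stand) [ -3.6 -40.6] tcp(stand) [  0.4 122.3] z 45.1 F stand -0.4 0.5 -3.2 T [ 0.35  0.19 -0.06]
```

Emit:
send_rows(increments=[{"linear": [-0.05, 0, 0], "twist": [0, 0, 0], "gripper": -1}, {"linear": [-0.05, 0, 0], "twist": [0, 0, 0], "gripper": -1}, {"linear": [-0.05, 0, 0], "twist": [0, 0, 0], "gripper": -1}, {"linear": [0, 0, 0], "twist": [0, 0, 0], "gripper": -1}])

```text
time_s: 13.12
tcp_pos: [0.5245, -0.0719, 0.0401]
eef_rot: [-3.141, 0.0, 1.744]
force: [-1.6, 1.6, -3.9]
opening: 0.0188
grip_force: 59.6
```

```bash
python3 -c "
from h import *
rep()"
```

```text
t 13.12 tcp [ 0.5245 -0.0719  0.0401] yaw 99.91 tip(stand) [ -3.8 -46.7] tcp(stand) [  0.2 116.2] z 45.2 F stand -1.2 1.9 -3.9 T [ 0.38  0.24 -0.15]
```

Emit:
send_rows(increments=[{"linear": [-0.05, 0, 0], "twist": [0, 0, 0], "gripper": -1}, {"linear": [-0.05, 0, 0], "twist": [0, 0, 0], "gripper": -1}, {"linear": [0, 0, 0], "twist": [0, 0, 0], "gripper": -1}])

```text
time_s: 13.37
tcp_pos: [0.5253, -0.0759, 0.0401]
eef_rot: [-3.142, 0.0, 1.744]
force: [-2.0, 2.2, -3.4]
opening: 0.0187
grip_force: 59.6
```

```bash
python3 -c "
from h import *
rep()"
```

```text
t 13.37 tcp [ 0.5253 -0.0759  0.0401] yaw 99.91 tip(stand) [ -3.8 -50.8] tcp(stand) [  0.2 112.2] z 45.2 F stand -1.5 2.6 -3.4 T [ 0.37  0.28 -0.22]
```

Emit:
send_rows(increments=[{"linear": [0, 0.007, 0], "twist": [0, 0, 0.06], "gripper": -1}, {"linear": [-0.05, 0, 0], "twist": [0, 0, 0], "gripper": -1}, {"linear": [-0.05, 0, 0], "twist": [0, 0, 0], "gripper": -1}, {"linear": [-0.05, 0, 0], "twist": [0, 0, 0], "gripper": -1}, {"linear": [0, 0, 0], "twist": [0, 0, 0], "gripper": -1}])

```text
time_s: 13.78
tcp_pos: [0.5268, -0.0818, 0.0402]
eef_rot: [3.141, 0.001, 1.739]
force: [-0.7, 0.0, -1.9]
opening: 0.0181
grip_force: 59.6
```

```bash
python3 -c "
from h import *
rep()"
```

```text
t 13.78 tcp [ 0.5268 -0.0818  0.0402] yaw 99.61 tip(stand) [ -4.3 -56.9] tcp(stand) [  0.5 106. ] z 45.3 F stand -0.7 0.2 -1.9 T [ 0.32  0.12 -0.12]
```

Emit:
send_rows(increments=[{"linear": [-0.05, 0, 0], "twist": [0, 0, 0.02], "gripper": -1}, {"linear": [-0.05, 0, 0], "twist": [0, 0, 0], "gripper": -1}, {"linear": [-0.05, 0, 0], "twist": [0, 0, 0], "gripper": -1}, {"linear": [-0.05, 0, 0], "twist": [0, 0, 0], "gripper": -1}, {"linear": [-0.05, 0, 0], "twist": [0, 0, 0], "gripper": -1}, {"linear": [-0.05, 0, 0], "twist": [0, 0, 0], "gripper": -1}, {"linear": [-0.05, 0, 0], "twist": [0, 0, 0], "gripper": -1}, {"linear": [0, 0, 0], "twist": [0, 0, 0], "gripper": -1}])

```text
time_s: 14.45
tcp_pos: [0.5291, -0.0957, 0.0402]
eef_rot: [3.141, 0.0, 1.737]
force: [0.5, 0.4, -3.7]
opening: 0.0184
grip_force: 59.6
```

```bash
python3 -c "
from h import *
rep()"
```

```text
t 14.45 tcp [ 0.5291 -0.0957  0.0402] yaw 99.51 tip(stand) [ -5.1 -70.9] tcp(stand) [ 0. 92.] z 45.3 F stand 0.6 0.3 -3.7 T [0.24 0.08 0.  ]
```

Emit:
send_rows(increments=[{"linear": [-0.04, 0, 0], "twist": [0, 0, 0], "gripper": -1}, {"linear": [-0.04, 0, 0], "twist": [0, 0, 0], "gripper": -1}, {"linear": [-0.04, 0, 0], "twist": [0, 0, 0], "gripper": -1}, {"linear": [-0.03, 0, 0], "twist": [0, 0, 0], "gripper": -1}, {"linear": [0, 0, 0], "twist": [0, 0, 0], "gripper": -1}])

```text
time_s: 14.87
tcp_pos: [0.5299, -0.1013, 0.0401]
eef_rot: [3.142, 0.0, 1.737]
force: [-0.1, 0.4, -4.3]
opening: 0.0187
grip_force: 59.5
```

Emit:
send_rows(increments=[{"linear": [-0.025, 0, 0], "twist": [0, 0, 0], "gripper": -1}, {"linear": [-0.025, 0, 0], "twist": [0, 0, 0], "gripper": -1}, {"linear": [0, 0, 0], "twist": [0, 0, 0], "gripper": -1}])

```text
time_s: 15.12
tcp_pos: [0.5302, -0.1032, 0.0401]
eef_rot: [3.142, 0.0, 1.737]
force: [0.9, 1.4, -3.9]
opening: 0.0184
grip_force: 59.5
```

```bash
python3 -c "
from h import *
rep()"
```

```text
t 15.12 tcp [ 0.5302 -0.1032  0.0401] yaw 99.52 tip(stand) [ -5.4 -78.5] tcp(stand) [-0.3 84.4] z 45.2 F stand 1.2 1.2 -3.9 T [0.39 0.05 0.04]
```

Emit:
send_rows(increments=[{"linear": [-0.025, 0, 0], "twist": [0, 0, 0], "gripper": -1}, {"linear": [-0.025, 0, 0], "twist": [0, 0, 0], "gripper": -1}, {"linear": [0, 0, 0], "twist": [0, 0, 0], "gripper": -1}])

```text
time_s: 15.37
tcp_pos: [0.5303, -0.1039, 0.0401]
eef_rot: [-3.141, -0.002, 1.737]
force: [0.9, 5.9, -3.4]
opening: 0.0186
grip_force: 59.8
```

Emit:
send_rows(increments=[{"linear": [-0.025, 0, 0], "twist": [0, 0, 0], "gripper": -1}, {"linear": [0, 0, 0], "twist": [0, 0, 0], "gripper": -1}, {"linear": [0, 0, 0], "twist": [0, 0, 0], "gripper": -1}])

```text
time_s: 15.62
tcp_pos: [0.5302, -0.1039, 0.04]
eef_rot: [-3.141, -0.003, 1.737]
force: [-0.4, 9.3, -1.9]
opening: 0.0186
grip_force: 59.9
```

```bash
python3 -c "
from h import *
rep()"
```

```text
t 15.62 tcp [ 0.5302 -0.1039  0.04  ] yaw 99.51 tip(stand) [ -5.6 -79.2] tcp(stand) [-0.5 83.7] z 45.1 F stand 1.4 9.2 -1.9 T [ 1.63 -0.05  0.09]
```

Emit:
send_rows(increments=[{"linear": [0.04, 0, 0], "twist": [0, 0, 0], "gripper": -1}, {"linear": [0, 0, 0], "twist": [0, 0, 0], "gripper": -1}, {"linear": [0, 0, 0], "twist": [0, 0, 0], "gripper": -0.4}, {"linear": [0, 0, 0], "twist": [0, 0, 0], "gripper": -0.2}, {"linear": [0, 0, 0], "twist": [0, 0, 0], "gripper": 0}, {"linear": [0, 0, 0], "twist": [0, 0, 0], "gripper": 0}, {"linear": [0, 0, 0], "twist": [0, 0, 0], "gripper": 0}])

```text
time_s: 16.2
tcp_pos: [0.5308, -0.1049, 0.0404]
eef_rot: [3.141, 0.001, 1.737]
force: [-0.4, -0.2, -0.5]
opening: 0.0429
grip_force: 0.0
```

```bash
python3 -c "
from h import *
rep(); print(arm.sense()['opening'])"
```

```text
t 16.20 tcp [ 0.5308 -0.1049  0.0404] yaw 99.51 tip(stand) [ -5.2 -80.3] tcp(stand) [-0.1 82.6] z 45.5 F stand -0.5 -0.1 -0.5 T [-0.02 -0.03 -0.02]
0.04291680076740333
```

Emit:
send_rows(increments=[{"linear": [0, 0, -0.2], "twist": [0, 0, 0], "gripper": 0}, {"linear": [0, 0, -0.5], "twist": [0, 0, 0], "gripper": 0}, {"linear": [0, 0, -0.7], "twist": [0, 0, 0], "gripper": 0}, {"linear": [0, 0, -0.7], "twist": [0, 0, 0], "gripper": -0.3}, {"linear": [0, 0, -0.6], "twist": [0, 0, 0], "gripper": -0.6}, {"linear": [0, 0, -0.4], "twist": [0, 0, 0], "gripper": -1}, {"linear": [0, 0, -0.2], "twist": [0, 0, 0], "gripper": -1}, {"linear": [0, 0, 0], "twist": [0, 0, 0], "gripper": -1}, {"linear": [0, 0, 0], "twist": [0, 0, 0], "gripper": -1}, {"linear": [0, 0, 0], "twist": [0, 0, 0], "gripper": -1}, {"linear": [0, 0, 0], "twist": [0, 0, 0], "gripper": -1}])

```text
time_s: 17.12
tcp_pos: [0.5295, -0.104, 0.1706]
eef_rot: [-3.139, -0.002, 1.737]
force: [0.2, 0.1, -0.7]
opening: -0.0
grip_force: 0.0
```

```bash
python3 - <<'E'
from h import *
import pickle
rep()
c=arm.get_image("wrist"); pickle.dump(c,open("wrist4.pkl","wb")); cv2.imwrite("pics/wrist4.png",cv2.resize(c["image"][60:320,180:480],(750,600*650//600),interpolation=cv2.INTER_CUBIC)[:600])
def sp(x,y,z): return np.r_[C+SX*x/1000+SY*y/1000,z/1000]
for n,p in dict(lugtop=(-47,61.5,80),collar=(-1.2,50,55),grip_near=(-1,63,55),grip_end=(-1,103,55)).items():
    print(n,((proj(c,sp(*p))[0]-[180,60])*2.5).round(0))
E
```

```text
t 17.12 tcp [ 0.5295 -0.104   0.1706] yaw 99.52 tip(stand) [ -6.3 -79.2] tcp(stand) [-1.2 83.7] z 175.7 F stand 0.2 0.1 -0.7 T [ 0.01  0.01 -0.02]
lugtop [169. 540.]
collar [355. 539.]
grip_near [354. 495.]
grip_end [350. 349.]
```

View pics/wrist4.png

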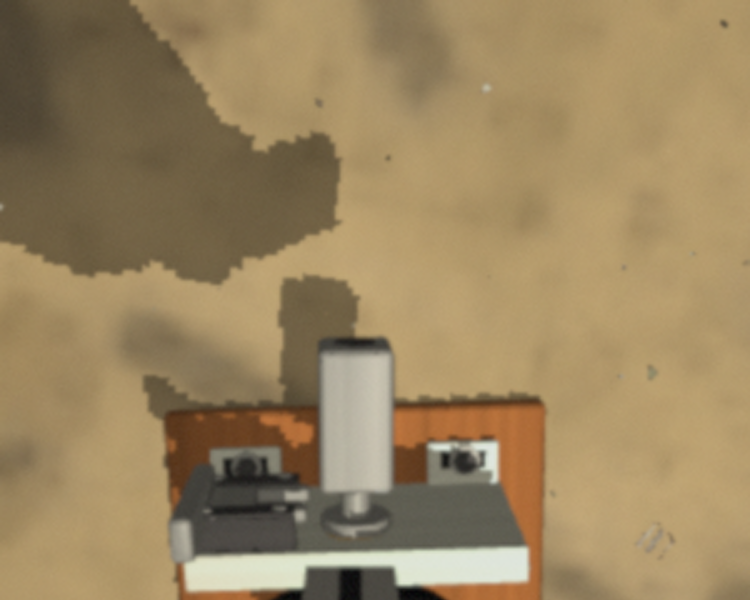

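The wrist view shows the spindle home: the grip spans crop rows 350–492, matching the predicted 349–495, and the collar is on the cheek at about (355,518). The lug's top is at (182,540), thin in x. Next I'll push the lug with the shut fingers, above the cheek top.

Emit:
send_rows(increments=[{"linear": [-0.1, -0.2, 0], "twist": [0, 0, -0.36], "gripper": -1}, {"linear": [-0.1, -0.5, 0], "twist": [0, 0, 0], "gripper": -1}, {"linear": [-0.1, -0.5, 0], "twist": [0, 0, 0], "gripper": -1}, {"linear": [-0.1, -0.5, 0], "twist": [0, 0, 0], "gripper": -1}, {"linear": [-0.1, -0.4, 0], "twist": [0, 0, 0], "gripper": -1}, {"linear": [0, 0, 0.3], "twist": [0, 0, 0], "gripper": -1}, {"linear": [0, 0, 0.6], "twist": [0, 0, 0], "gripper": -1}, {"linear": [0, 0, 0.6], "twist": [0, 0, 0], "gripper": -1}, {"linear": [0, 0, 0.6], "twist": [0, 0, 0], "gripper": -1}, {"linear": [0, 0, 0.3], "twist": [0, 0, 0], "gripper": -1}, {"linear": [0, 0, 0.2], "twist": [0, 0, 0], "gripper": -1}, {"linear": [0, 0, 0], "twist": [0, 0, 0], "gripper": -1}])

```text
time_s: 18.17
tcp_pos: [0.4504, -0.1395, 0.066]
eef_rot: [-3.138, -0.003, 1.768]
force: [1.2, 0.4, -0.0]
opening: -0.0001
grip_force: 0.0
```

Emit:
send_rows(increments=[{"linear": [0, 0, 0], "twist": [0, 0, 0], "gripper": -1}, {"linear": [0, 0, 0], "twist": [0, 0, 0], "gripper": -1}, {"linear": [0, 0, 0], "twist": [0, 0, 0], "gripper": -1}, {"linear": [0, 0, 0], "twist": [0, 0, 0], "gripper": -1}])

```text
time_s: 18.5
tcp_pos: [0.4525, -0.1406, 0.069]
eef_rot: [3.14, 0.001, 1.768]
force: [-0.1, 0.7, 0.3]
opening: -0.0
grip_force: 0.0
```

```bash
python3 -c "
from h import *
rep()"
```

```text
t 18.50 tcp [ 0.4525 -0.1406  0.069 ] yaw 101.33 tip(stand) [ -83.8 -100. ] tcp(stand) [-83.9  63. ] z 74.1 F stand 0.1 0.7 0.3 T [ 0.05  0.03 -0.03]
```

Emit:
send_rows(increments=[{"linear": [0, 0.05, 0.02], "twist": [0, 0, 0], "gripper": -1}, {"linear": [0, 0.1, 0.01], "twist": [0, 0, 0], "gripper": -1}, {"linear": [0, 0.1, 0], "twist": [0, 0, 0], "gripper": -1}, {"linear": [0, 0.1, 0], "twist": [0, 0, 0], "gripper": -1}, {"linear": [0, 0.1, 0], "twist": [0, 0, 0], "gripper": -1}, {"linear": [0, 0.05, 0], "twist": [0, 0, 0], "gripper": -1}, {"linear": [0, 0.05, 0], "twist": [0, 0, 0], "gripper": -1}, {"linear": [0, 0.05, 0], "twist": [0, 0, 0], "gripper": -1}, {"linear": [0, 0.05, 0], "twist": [0, 0, 0], "gripper": -1}, {"linear": [0, 0, 0], "twist": [0, 0, 0], "gripper": -1}])

```text
time_s: 19.33
tcp_pos: [0.4772, -0.1351, 0.0668]
eef_rot: [-3.141, -0.0, 1.769]
force: [-1.1, -0.8, 0.6]
opening: 0.0001
grip_force: 0.3
```

Emit:
send_rows(increments=[{"linear": [0, 0.05, 0], "twist": [0, 0, 0], "gripper": -1}, {"linear": [0, 0.05, 0], "twist": [0, 0, 0], "gripper": -1}, {"linear": [0, 0.05, 0], "twist": [0, 0, 0], "gripper": -1}, {"linear": [0, 0, 0], "twist": [0, 0, 0], "gripper": -1}])

```text
time_s: 19.67
tcp_pos: [0.4833, -0.1338, 0.0668]
eef_rot: [-3.142, -0.0, 1.768]
force: [-1.6, 0.1, -1.1]
opening: 0.0001
grip_force: 0.5
```

```bash
python3 -c "
from h import *
rep()"
```

```text
t 19.67 tcp [ 0.4833 -0.1338  0.0668] yaw 101.32 tip(stand) [-52.3 -99.4] tcp(stand) [-52.3  63.6] z 71.9 F stand -1.5 0.4 -1.1 T [0.01 0.11 0.04]
```

Emit:
send_rows(increments=[{"linear": [0, 0.05, 0], "twist": [0, 0, 0], "gripper": -1}, {"linear": [0, 0.05, 0], "twist": [0, 0, 0], "gripper": -1}, {"linear": [0, 0.05, 0], "twist": [0, 0, 0], "gripper": -1}, {"linear": [0, 0.05, 0], "twist": [0, 0, 0], "gripper": -1}, {"linear": [0, 0, 0], "twist": [0, 0, 0], "gripper": -1}])

```text
time_s: 20.08
tcp_pos: [0.4914, -0.1322, 0.0668]
eef_rot: [3.141, -0.0, 1.768]
force: [-0.8, 0.2, -0.5]
opening: -0.0
grip_force: 0.3
```

Emit:
send_rows(increments=[{"linear": [0, 0.04, 0], "twist": [0, 0, 0], "gripper": -1}, {"linear": [0, 0.04, 0], "twist": [0, 0, 0], "gripper": -1}, {"linear": [0, 0, 0], "twist": [0, 0, 0], "gripper": -1}])

```text
time_s: 20.33
tcp_pos: [0.4944, -0.1317, 0.0669]
eef_rot: [3.141, -0.0, 1.768]
force: [-2.0, 0.3, -0.7]
opening: -0.0001
grip_force: 0.5
```

Emit:
send_rows(increments=[{"linear": [0, 0.04, 0], "twist": [0, 0, 0], "gripper": -1}, {"linear": [0, 0.02, 0], "twist": [0, 0, 0], "gripper": -1}, {"linear": [0, 0, 0], "twist": [0, 0, 0], "gripper": -1}])

```text
time_s: 20.58
tcp_pos: [0.4966, -0.1312, 0.0669]
eef_rot: [3.142, -0.0, 1.768]
force: [-1.3, -0.3, 0.3]
opening: -0.0002
grip_force: 0.7
```

```bash
python3 -c "
from h import *
rep()"
```

```text
t 20.58 tcp [ 0.4966 -0.1312  0.0669] yaw 101.32 tip(stand) [-38.7 -99.5] tcp(stand) [-38.8  63.5] z 72.0 F stand -1.3 -0.1 0.3 T [ 0.05  0.24 -0.04]
```

Emit:
send_rows(increments=[{"linear": [0, 0.04, 0], "twist": [0, 0, 0], "gripper": -1}, {"linear": [0, 0.02, 0], "twist": [0, 0, 0], "gripper": -1}, {"linear": [0, 0, 0], "twist": [0, 0, 0], "gripper": -1}])

```text
time_s: 20.83
tcp_pos: [0.497, -0.131, 0.0667]
eef_rot: [-3.138, -0.001, 1.769]
force: [-8.1, -2.7, 4.4]
opening: 0.0
grip_force: 4.4
```

Emit:
send_rows(increments=[{"linear": [0, 0.03, 0], "twist": [0, 0, 0], "gripper": -1}, {"linear": [0, 0.02, 0], "twist": [0, 0, 0], "gripper": -1}, {"linear": [0, 0, 0], "twist": [0, 0, 0], "gripper": -1}])

```text
time_s: 21.08
tcp_pos: [0.4973, -0.1308, 0.0667]
eef_rot: [-3.134, -0.001, 1.769]
force: [-13.5, -5.1, 7.8]
opening: -0.0002
grip_force: 7.5
```

Emit:
send_rows(increments=[{"linear": [0, 0.03, 0], "twist": [0, 0, 0], "gripper": -1}, {"linear": [0, 0.02, 0], "twist": [0, 0, 0], "gripper": -1}, {"linear": [0, 0, 0], "twist": [0, 0, 0], "gripper": -1}])

```text
time_s: 21.33
tcp_pos: [0.4975, -0.1307, 0.0666]
eef_rot: [-3.131, -0.002, 1.77]
force: [-20.1, -7.5, 10.2]
opening: 0.0002
grip_force: 10.7
```

Emit:
send_rows(increments=[{"linear": [0, -0.15, 0], "twist": [0, 0, 0], "gripper": -1}, {"linear": [0, -0.3, 0], "twist": [0, 0, 0], "gripper": -1}, {"linear": [0, -0.3, 0], "twist": [0, 0, 0], "gripper": -1}, {"linear": [0, 0, -0.5], "twist": [0, 0, 0], "gripper": -1}, {"linear": [0.2, 0, -0.7], "twist": [0, 0, 0], "gripper": -1}, {"linear": [0.2, 0.2, -0.7], "twist": [0, 0, 0], "gripper": -1}, {"linear": [0.2, 0.3, -0.4], "twist": [0, 0, 0], "gripper": -1}, {"linear": [0.1, 0.3, 0], "twist": [0, 0, 0], "gripper": -1}, {"linear": [0, 0, 0], "twist": [0, 0, 0], "gripper": -1}, {"linear": [0, 0, 0], "twist": [0, 0, 0], "gripper": -1}, {"linear": [0, 0, 0], "twist": [0, 0, 0], "gripper": -1}, {"linear": [0, 0, 0], "twist": [0, 0, 0], "gripper": -1}])

```text
time_s: 22.33
tcp_pos: [0.4982, -0.1022, 0.1575]
eef_rot: [-3.139, -0.001, 1.768]
force: [0.1, -0.4, 0.1]
opening: 0.0003
grip_force: 0.0
```

```bash
python3 - <<'E'
from h import *
rep()
c=arm.get_image("wrist"); cv2.imwrite("pics/wrist5.png",cv2.resize(c["image"][120:360,180:500],(800,600),interpolation=cv2.INTER_CUBIC))
def sp(x,y,z): return np.r_[C+SX*x/1000+SY*y/1000,z/1000]
for n,p in dict(lug_open=(-44,61.5,80),lug_shut=(-22,61.5,80),grip_near=(-1,63,55),grip_end=(-1,103,55),cheek=(-1.2,50,62)).items():
    print(n,((proj(c,sp(*p))[0]-[180,120])*2.5).round(0))
E
```

```text
t 22.33 tcp [ 0.4982 -0.1022  0.1575] yaw 101.30 tip(stand) [-31.5 -71.3] tcp(stand) [-31.5  91.7] z 162.6 F stand 0.1 -0.4 0.1 T [-0.02  0.01  0.04]
lug_open [298. 437.]
lug_shut [391. 437.]
grip_near [469. 391.]
grip_end [474. 241.]
cheek [469. 448.]
```

View pics/wrist5.png

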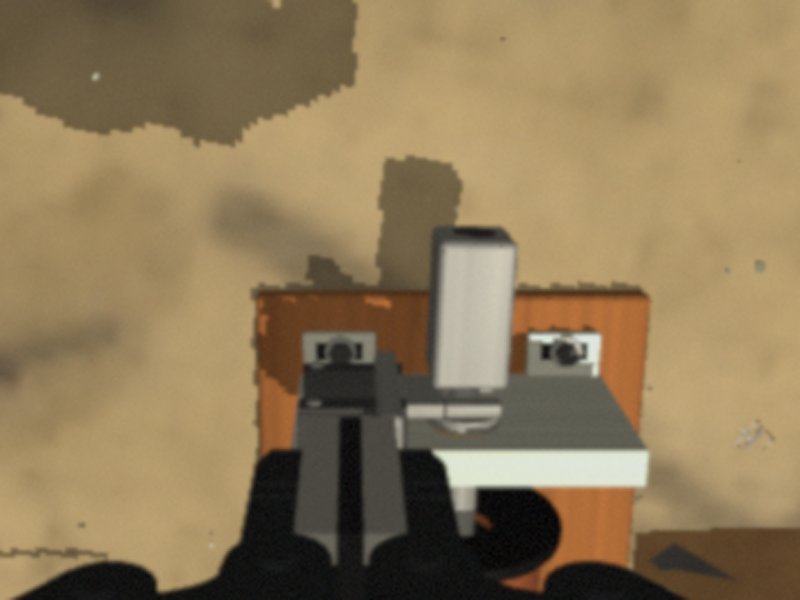

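The fork plate at (408–500,410) now lies across the neck behind the collar, and the grip is still at its home position. The gripper is clear of everything, so I'll hand the job in.

```bash
python3 -c "
from cell import arm
print(arm.close_job())"
```

```text
the job is handed in; nothing more can be done
None
```

I threaded the spindle through both cheeks and the spool until the collar stopped home against the left cheek (about 9 N), pushed the keeper across behind it to its end stop, and handed the job in at about 22 s without touching the bystanders; no verdict was returned.

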